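# Change over from pink to yellow at the sugar-rose table

### The job

The pink roses are finished and yellow is next. First push the pink bottle's raised cap fully down so that the bottle is shut, then pull the yellow bottle's cap fully up so that it is open; both caps stay on their bottles. Leave the green bottle's cap as it is.

Things in the scene. Friction and masses are not known exactly. Their poses are not given: they have to be found in the camera images.
- rack: Pale wooden stand, fixed, 100 x 340 x 30 mm; origin under its centre, y along its length. Three like bottles, 52 mm across, are fixed upright in it on its long centre line, 100 mm apart, one in the middle, colours in any order. Each has a band and a push-pull cap of its own colour: pink, yellow or green.
- pink_cap_top (a point): Centre of the flat top of the pink cap: an upright ribbed cylinder, 30 mm across, 36 mm tall, that slides straight up by 18 mm on the white nozzle and cannot come off. Top 145 mm above the table when down (shut), 163 when up (open), firm stops at both. Starts 13 to 18 mm up. When shut, nothing within 48 mm below its top is wider than the cap; then comes the bottle's shoulder.
- yellow_cap_top (a point): Centre of the flat top of the yellow cap: bottle, cap and heights like the pink one. Starts down (0 to 2 mm up). All three caps fit tightly and hold at any height: about 5 N along the slide, up or down, moves them, more when moved fast, and they stay wherever they are left.
- green_cap_top (a point): Centre of the flat top of the green cap: bottle, cap, heights and fit like the others. A bystander, not to be moved; it starts anywhere from down to 12 mm up.
There are look-alikes about, which are no part of the job. There is more than one size of the part that bears pink_cap_top; the job needs the middle-sized.

How it is judged:
By the outcome, as a careful person would: the job done as asked, in the order asked, and still so for the second after the job is handed in, with the robot touching nothing.
It also fails if it takes over 40 s, if anything falls off the work surface, if the arm or the gripper's body presses on something with over 40 N, if the wrist force passes 120 N, or if a joint passes its speed limit or range.

### The arm

A 6-joint arm with a two-finger parallel gripper is mounted at the origin on the work surface. World frame = base frame: x ahead of the robot, y to its left, z up, the work surface at z = 0. Lengths are in mm, angles in rad, forces in N, time in s.
With the tool pointing down it reaches from about 425 to 1125 mm from the base axis. Payload 14.9 kg.
Tool frame: the origin (TCP) lies on the centre line of the jaws, within the pads' length; the fingertips stand 17 mm ahead of it and the grasp point (between the pads) lies 2 mm behind it (manip.tips_ahead is the distance from the TCP to the fingertips, in mm); z points along the fingers, y is the line along which they close (so a half turn about z gives the same grasp; the last joint's range is limited). The gripper opens to 91 mm and grips with 3 to 60 N. Pads are 32 mm wide; open, the fingers measure 118 mm over their backs; the gripper's body (76 mm by 178 mm) begins 60 mm behind the grasp point.
Start: joints at [1.167, 0.379, 1.734, -0, 1.028, -0.033], TCP at [253.661, 652.437, 230.932] pointing down, gripper open.
Joint ranges: [-2.77, 2.77], [-0.74, 2.19], [0, 2.66], [-1.06, 4.2], [0.31, 2.87], [-3.08, 3.08]. Speed limits (rad/s): [1.89, 1.89, 2.39, 3.14, 3.14, 3.14].

### API

Orientations are given as a rotation vector (axis times angle).
In Python, from cell import telemetry, camera, calibration, sign_off, manip gives the robot as it stands. The module is installed in compiled form; this text tells all that it offers.
- The arm moves only by the tool servo_tool, never from a script. Its argument "targets" is a list of rows, each an object with "translation": the shift along the tool's x, y, z normalised to -1 to 1, where 1 is 80 cm, a list of three; "rotation": the turn, a rotation vector about the tool's x, y, z normalised to -1 to 1, where 1 is 1.5 rad, a list of three. A call has 1 to 8 rows; each row is the pose to reach, as a shift and turn from the pose commanded when the call began, along the tool's axes at that moment; what a row does not reach only later rows make up. A row lasts 1/8 s, in which the tool goes at most 62.5 mm and 10.7 degrees, less where a joint would pass 70% of its speed; a pose out of reach is approached as far as the arm can. A call with a number of a shift or a turn outside -1 to 1 is refused whole. A call with a gripper value outside its range is refused whole. "fingers" is the closure in counts, from 0 (fully open) to 255 (shut), set as the call begins (left out, the last holds). The fingers move at their own pace and stop on an object; the grip force is fixed at half the most. Time passes only in rows, so rows that repeat a pose let the fingers close. It gives the time, the measured TCP pose, the force, the opening and the grip force at its end, in the units of the state.
- telemetry.get_obs(): the state, without advancing time (a new reading comes with each control period).
- camera(name): name is "scene" or "top" or "wrist"; returns (picture, depth): 400x640x3 uint8, red, green, blue; 400x640 float32, mm along the optical axis (not along the pixel's ray), 0 where there is no reading.
- calibration(name): a dict with "intrinsics" (3x3 intrinsics, pixels), "D" ([k1, k2, p1, p2, k3] as OpenCV has them; the pictures are not rectified), "R" (3x3) and "t" (3): a world point X has camera coordinates R X + t. Camera axes: x right, y down, z forward; pixel columns grow to the right and rows downward; lengths in mm; the calibration is good to about 2 mm. A picture is of the moment at which its call begins: read the wrist's pose just before it. calibration takes no time and is no camera call; for the wrist camera it gives the pose at the moment of the call.
- sign_off(): hands the job in; it is judged then, once.
The state is a dict: "clock": time; "qpos": joint angles; "joint_vel": joint speeds; "tau": joint torques, N m; "tool_pos": TCP position; "orientation": TCP orientation; "contact_force": force on the tool from outside, world axes, zero at the start; "ft_torque": the same for the moment, N m; "finger_gap": finger opening in mm; "grip_force": force on a finger pad.
Only numpy, scipy, OpenCV 4.12 (cv2) and the standard library are available. Lean on these libraries where they do the work, as an engineer would, in place of code of your own. Each camera call takes 0.05 s, during which the arm holds its last target. There are 200 camera calls.

## Working session

There is one attempt and no reset: what is moved stays moved. The work goes in short steps, Python scripts to look and compute and a tool call to move; the robot and the scene stay as the last step left them, time stands still between calls to the robot, and variables do not carry over. Pictures are saved under pics/ and viewed, at most 10 in all, crops included, and the job is handed in when it is done.

Besides the shell and the picture viewer there is one more tool, called after "Call:" by a JSON object that holds its "fn" and its "kwargs". servo_tool: Moves the arm, as the interface text tells. Its arguments: {"type":"object","properties":{"targets":{"type":"array","items":{"type":"object","properties":{"translation":{"type":"array","items":{"type":"number","minimum":-1,"maximum":1}},"rotation":{"type":"array","items":{"type":"number","minimum":-1,"maximum":1}}}}},"fingers":{"type":"number"}},"required":["targets"]}

```bash
mkdir -p pics; cat > h.py <<'E'
import numpy as np,cv2
from cell import telemetry,camera,calibration,sign_off,manip
def snap(n,f):
    c=calibration(n);p,d=camera(n);cv2.imwrite(f'pics/{f}.png',p[:,:,::-1]);np.savez(f'{f}.npz',p=p,d=d,**{k:np.array(v) for k,v in c.items()})
def world(f,u,v,w=2):
    z=np.load(f+'.npz');d=z['d'][v-w:v+w+1,u-w:u+w+1];d=np.median(d[d>0])
    q=cv2.undistortPoints(np.array([[[u,v]]],float),z['intrinsics'],z['D'])[0,0]
    return z['R'].T@(np.array([q[0]*d,q[1]*d,d])-z['t'].ravel())
E
python3 -c "
from h import *
snap('scene','s0');snap('top','t0')
cv2.imwrite('pics/st.png',cv2.resize(np.vstack([cv2.imread('pics/s0.png'),cv2.imread('pics/t0.png')]),(480,600)))
print(telemetry.get_obs())"
```

```text
{'clock': 0.1, 'qpos': array([ 1.16672076e+00,  3.79332472e-01,  1.73469841e+00, -1.10604707e-05,
        1.02848663e+00, -3.32968312e-02]), 'joint_vel': array([ 7.84695268e-04,  7.76808492e-05, -1.18604391e-03, -1.15103630e-03,
        2.93770104e-03,  2.06040301e-04]), 'tau': array([ 3.38634782e-03, -7.65031242e+01, -4.35299599e+01,  6.53780694e-02,
        3.96472716e-02,  8.88246703e-07]), 'tool_pos': array([253.51850789, 652.13525536, 230.38224356]), 'orientation': array([-5.79043231e-01, -3.08757328e+00,  1.42130446e-03]), 'contact_force': array([-0.15891194,  0.07773179,  0.3284392 ]), 'ft_torque': array([ 0.04397851, -0.02247389,  0.01587521]), 'grip_force': 0.0, 'finger_gap': 91.10792171424427}
```

View pics/s0.png

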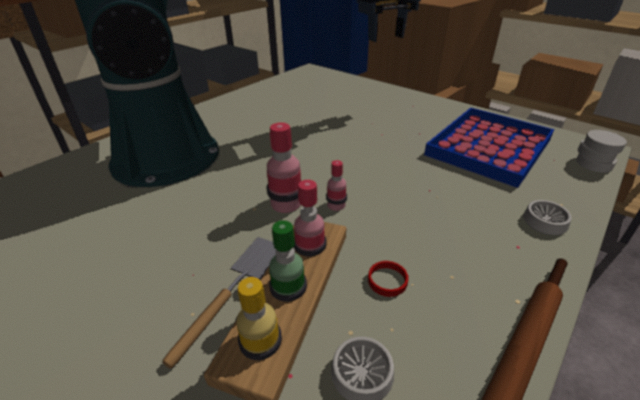

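View pics/t0.png

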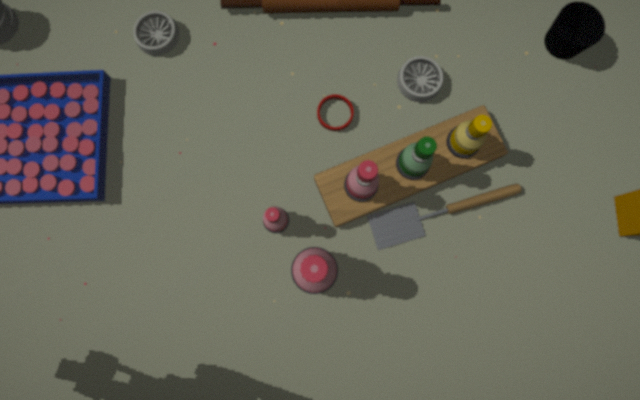

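Pink candidates in the scene view: a large free-standing bottle (281,137), a small one (337,165), and the rack's pink (308,193), which is the middle-sized one. Green cap is at (283,235) and yellow at (251,293). In the top view the rack caps are pink (368,170), green (425,147) and yellow (481,124). I'll check with a crop and take positions.

```bash
python3 -c "
from h import *
z=np.load('t0.npz')
for n,u,v in [('pink',368,170),('green',425,147),('yellow',481,124),('big',314,268),('small',272,215),('rackA',325,180),('rackB',488,112),('rackC',336,218),('rackD',505,150)]: print(n,world('t0',u,v,1).round(1))
for n,u,v in [('pink',308,186),('green',283,229),('yellow',251,287)]: print(n,world('s0',u,v,1).round(1))
a=cv2.resize(z['p'][90:240,290:530,::-1],None,fx=3,fy=3,interpolation=2);cv2.imwrite('pics/c0.png',a)"
```

```text
pink [537.  -21.2 161.4]
green [ 572.4 -110.4  155.7]
yellow [ 611.  -204.   144.4]
big [392.9  62.6 185.8]
small [478.8 127.6 108. ]
rackA [548.7  40.8  28.7]
rackB [ 669.1 -259.2   26.9]
rackC [481.1  23.4  29.2]
rackD [ 597.  -283.6   28.5]
pink [545.1 -26.1 162.2]
green [ 581.6 -118.   156.2]
yellow [ 616.9 -208.   145.3]
```

View pics/c0.png

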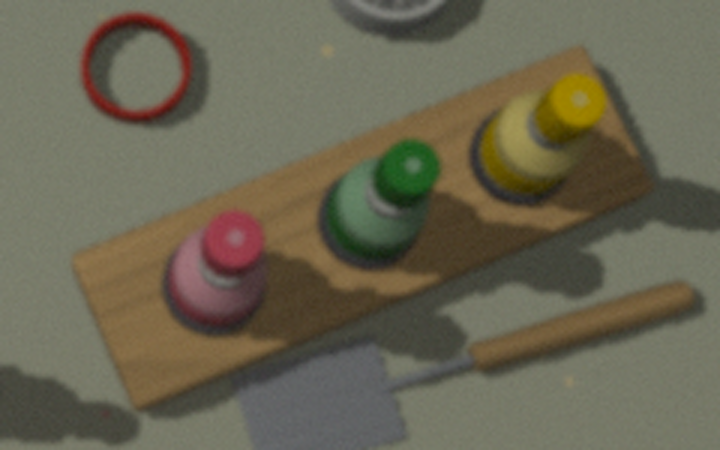

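The crop confirms that the rack's pink bottle is the one nearest the rack's end at top (368,169). Green is at (427,144) and yellow at (483,123).

```bash
cat >> h.py <<'E'
from scipy.spatial.transform import Rotation as Rn
def go(pos,yang=None):
    o=telemetry.get_obs();R=Rn.from_rotvec(o['orientation'])
    t=R.inv().apply(np.array(pos)-o['tool_pos'])/800
    r=np.zeros(3)
    if yang is not None:
        y=np.array([np.cos(yang),np.sin(yang),0]);z=np.array([0,0,-1.]);T=np.stack([np.cross(y,z),y,z],1)
        r=(R.inv()*Rn.from_matrix(T)).as_rotvec()/1.5
    print('T',t.round(4),'R',r.round(4),'pos',o['tool_pos'].round(1))
E
python3 -c "
from h import *
P=world('t0',368,169,1);G=world('t0',427,144,1);Y=world('t0',483,123,1);print(P,G,Y)
d=Y-P;a=np.arctan2(d[1],d[0]);print(np.degrees(a),np.hypot(*d[:2]))
go([P[0],P[1],250],a+np.pi/2)"
```

```text
[538.50136698 -21.19007381 161.63009764] [ 577.16916687 -113.90783264  155.30059602] [ 612.49312735 -207.24272391  144.66488024]
-68.31265079831134 200.2257955677318
T [-0.637  -0.6554 -0.0239] R [-6.000e-04  2.000e-04  5.477e-01] pos [253.5 652.1 230.4]
```

Call:
{"fn": "servo_tool", "kwargs": {"targets": [{"translation":[-0.05,-0.05,-0.024],"rotation":[0,0,0.05]},{"translation":[-0.637,-0.655,-0.024],"rotation":[0,0,0.548]},{"translation":[-0.637,-0.655,-0.024],"rotation":[0,0,0.548]},{"translation":[-0.637,-0.655,-0.024],"rotation":[0,0,0.548]},{"translation":[-0.637,-0.655,-0.024],"rotation":[0,0,0.548]},{"translation":[-0.637,-0.655,-0.024],"rotation":[0,0,0.548]},{"translation":[-0.637,-0.655,-0.024],"rotation":[0,0,0.548]},{"translation":[-0.637,-0.655,-0.024],"rotation":[0,0,0.548]}], "fingers": 255}}

```text
clock: 1.1
tool_pos: [447.0, 195.7, 250.2]
orientation: [1.764, 2.599, 0.0]
contact_force: [1.1, 0.4, 0.3]
finger_gap: 14.1
grip_force: 0.0
```

```bash
python3 -c "
from h import *
go([538.5,-21.2,250],np.radians(-68.3)+np.pi/2)"
```

```text
T [-2.942e-01  6.200e-03  2.000e-04] R [ 0.0002  0.     -0.0004] pos [447.  195.7 250.2]
```

Call:
{"fn": "servo_tool", "kwargs": {"targets": [{"translation":[-0.294,0.006,0]},{"translation":[-0.294,0.006,0]},{"translation":[-0.294,0.006,0]},{"translation":[-0.294,0.006,0]},{"translation":[-0.294,0.006,0]},{"translation":[-0.294,0.006,0]},{"translation":[-0.294,0.006,0]}]}}

```text
invalid input at $.targets[0]: expected keys translation, rotation
```

```bash
python3 -c "
from h import *
o=telemetry.get_obs();print(o['tool_pos'],o['qpos'],o['finger_gap']);snap('wrist','w1')"
```

```text
[446.95830086 195.68129993 250.19333433] [ 3.64902651e-01  1.06331889e-02  2.14292761e+00 -1.64351315e-05
  9.87775122e-01 -1.32944123e-02] 14.092212362128015
```

View pics/w1.png

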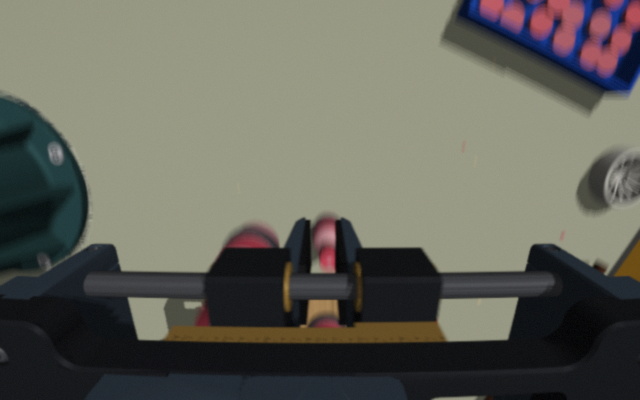

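The wrist camera looks toward +y from behind the fingers, with the fingers at about (320,240), so it hides what lies directly below. The small and big pink bottles are visible at (325,235) and (245,245). The top-camera position is good enough for pushing.

Call:
{"fn": "servo_tool", "kwargs": {"targets": [{"translation":[-0.294,0.006,0],"rotation":[0,0,0]},{"translation":[-0.294,0.006,0],"rotation":[0,0,0]},{"translation":[-0.294,0.006,0],"rotation":[0,0,0]},{"translation":[-0.294,0.006,0],"rotation":[0,0,0]},{"translation":[-0.294,0.006,0],"rotation":[0,0,0]},{"translation":[-0.294,0.006,0],"rotation":[0,0,0]}]}}

```text
clock: 1.9
tool_pos: [537.4, -18.9, 249.8]
orientation: [-1.765, -2.598, 0.0]
contact_force: [-1.1, 0.4, 0.4]
finger_gap: 0.1
grip_force: 0.0
```

```bash
python3 -c "
from h import *
o=telemetry.get_obs();print(o['tool_pos'],o['contact_force'],o['finger_gap'],manip.tips_ahead);snap('scene','s1');snap('wrist','w2')
z=np.load('s1.npz')['p'][130:380,180:400,::-1]
a=cv2.resize(z,None,fx=2,fy=2,interpolation=2)
b=cv2.resize(cv2.imread('pics/w2.png'),(352,220))
c=np.zeros((500,800,3),np.uint8);c[:,:440]=a;c[:220,440:792]=b;cv2.imwrite('pics/c1.png',c)
go([538.5,-21.2,185])"
```

```text
[537.42844938 -18.90250751 249.78290323] [-1.12091869  0.35783165  0.38453109] 0.13657478294516448 17.0
T [-0.0039 -0.0001  0.0812] R [0. 0. 0.] pos [537.4 -18.3 250. ]
```

View pics/c1.png

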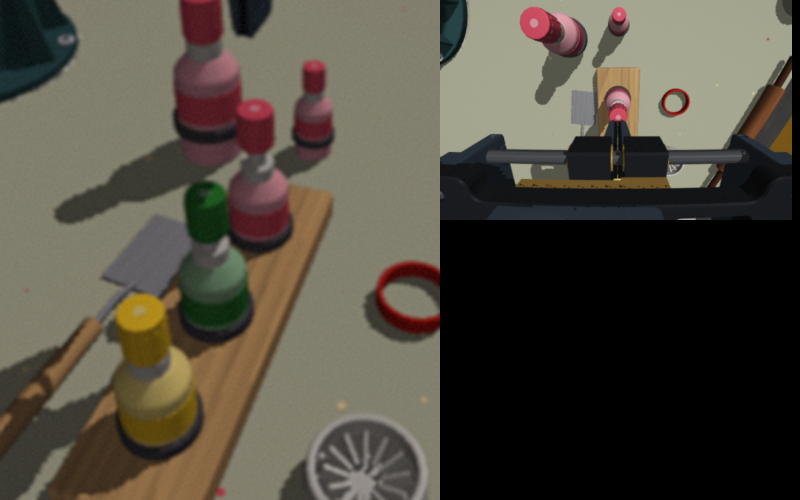

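The scene view (left) shows yellow nearest, then green, then rack pink with its cap raised. In the wrist view the fingertips line up with the rack's pink cap. Descending to push.

Call:
{"fn": "servo_tool", "kwargs": {"targets": [{"translation":[-0.003,0.001,0.04],"rotation":[0,0,0]},{"translation":[-0.003,0.001,0.08],"rotation":[0,0,0]},{"translation":[-0.003,0.001,0.085],"rotation":[0,0,0]},{"translation":[-0.003,0.001,0.089],"rotation":[0,0,0]},{"translation":[-0.003,0.001,0.093],"rotation":[0,0,0]},{"translation":[-0.003,0.001,0.097],"rotation":[0,0,0]},{"translation":[-0.003,0.001,0.101],"rotation":[0,0,0]},{"translation":[-0.003,0.001,0.104],"rotation":[0,0,0]}]}}

```text
clock: 3.0
tool_pos: [540.0, -21.2, 167.1]
orientation: [1.764, 2.598, 0.001]
contact_force: [1.8, 2.9, 4.7]
finger_gap: 0.3
grip_force: 2.2
```

Contact at about 5 N, tips at 150. I'll continue down 5 mm to the stop in small steps.

Call:
{"fn": "servo_tool", "kwargs": {"targets": [{"translation":[0,0,0.002],"rotation":[0,0,0]},{"translation":[0,0,0.003],"rotation":[0,0,0]},{"translation":[0,0,0.004],"rotation":[0,0,0]},{"translation":[0,0,0.005],"rotation":[0,0,0]},{"translation":[0,0,0.005],"rotation":[0,0,0]}]}}

```text
clock: 3.62
tool_pos: [539.6, -21.3, 162.9]
orientation: [1.764, 2.599, -0.0]
contact_force: [3.4, 1.1, 4.0]
finger_gap: 0.3
grip_force: 1.9
```

Call:
{"fn": "servo_tool", "kwargs": {"targets": [{"translation":[0,0,0.001],"rotation":[0,0,0]},{"translation":[0,0,0.002],"rotation":[0,0,0]},{"translation":[0,0,0.0025],"rotation":[0,0,0]},{"translation":[0,0,0.0025],"rotation":[0,0,0]}]}}

```text
clock: 4.12
tool_pos: [539.9, -21.3, 162.1]
orientation: [1.764, 2.599, 0.0]
contact_force: [-4.4, 0.8, 23.8]
finger_gap: 0.5
grip_force: 11.8
```

Firm stop reached: 24 N with tips at 145. Now up and over yellow, opening the fingers.

Call:
{"fn": "servo_tool", "kwargs": {"targets": [{"translation":[0,0,-0.05],"rotation":[0,0,0]},{"translation":[0,0,-0.11],"rotation":[0,0,0]},{"translation":[-0.07,0,-0.11],"rotation":[0,0,0]},{"translation":[-0.14,0,-0.11],"rotation":[0,0,0]},{"translation":[-0.21,0,-0.11],"rotation":[0,0,0]},{"translation":[-0.25,0,-0.11],"rotation":[0,0,0]},{"translation":[-0.25,0,-0.11],"rotation":[0,0,0]},{"translation":[-0.25,0,-0.11],"rotation":[0,0,0]}], "fingers": 0}}

```text
clock: 5.12
tool_pos: [612.4, -206.4, 248.1]
orientation: [-1.763, -2.598, 0.001]
contact_force: [0.4, -0.3, -0.4]
finger_gap: 77.3
grip_force: 0.0
```

```bash
python3 -c "
from h import *
o=telemetry.get_obs();print(o['tool_pos'],o['contact_force'],o['finger_gap']);snap('wrist','w3');snap('top','t3');snap('scene','s3')"
```

```text
[ 612.42572714 -206.38466377  248.11625462] [ 0.42844371 -0.32636137 -0.41562874] 77.28438922442136
```

View pics/w3.png

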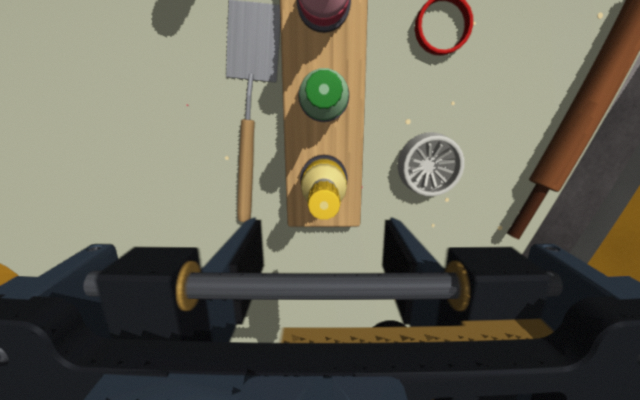

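With the fingers open, the wrist view shows the yellow cap at (324,205), centred between the fingertips (262,222) and (385,222). Green is at (324,90).

```bash
python3 -c "
from h import *
Y=world('w3',324,205);print(Y,world('w3',324,90))
for a in [[614,-208,125],Y[:2].tolist()+[125]]: go(a,np.radians(-68.3)+np.pi/2)
c=cv2.resize(np.load('s3.npz')['p'][150:350,220:350,::-1],None,fx=3,fy=3,interpolation=2);cv2.imwrite('pics/c3.png',c)"
```

```text
[ 613.66306591 -207.95979302  145.54226442] [ 576.93262057 -115.96573934  156.32394202]
T [-0.0028  0.0004  0.1548] R [-0.0003 -0.0002  0.0001] pos [ 612.9 -206.1  248.8]
T [-2.600e-03  1.000e-04  1.548e-01] R [-0.0003 -0.0002  0.0001] pos [ 612.9 -206.1  248.8]
```

View pics/c3.png

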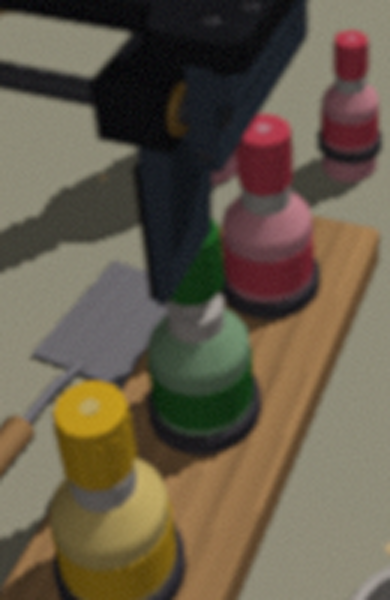

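The pink cap now sits low on its bottle. Descending over yellow with the jaws across the rack.

Call:
{"fn": "servo_tool", "kwargs": {"targets": [{"translation":[-0.001,0,0.05],"rotation":[0,0,0]},{"translation":[-0.001,0,0.1],"rotation":[0,0,0]},{"translation":[-0.001,0,0.14],"rotation":[0,0,0]},{"translation":[-0.001,0,0.153],"rotation":[0,0,0]},{"translation":[-0.001,0,0.153],"rotation":[0,0,0]},{"translation":[-0.001,0,0.153],"rotation":[0,0,0]}]}}

```text
clock: 6.02
tool_pos: [614.4, -207.9, 128.0]
orientation: [1.763, 2.598, 0.001]
contact_force: [0.4, -0.5, 0.0]
finger_gap: 91.1
grip_force: 0.0
```

Call:
{"fn": "servo_tool", "kwargs": {"targets": [{"translation":[0,0,0],"rotation":[0,0,0]},{"translation":[0,0,0],"rotation":[0,0,0]},{"translation":[0,0,0],"rotation":[0,0,0]},{"translation":[0,0,0],"rotation":[0,0,0]},{"translation":[0,0,0],"rotation":[0,0,0]},{"translation":[0,0,0],"rotation":[0,0,0]},{"translation":[0,0,0],"rotation":[0,0,0]},{"translation":[0,0,0],"rotation":[0,0,0]}], "fingers": 255}}

```text
clock: 7.02
tool_pos: [613.7, -207.8, 126.5]
orientation: [1.764, 2.599, 0.0]
contact_force: [1.3, -0.3, -1.2]
finger_gap: 29.2
grip_force: 30.0
```

Gripped at 29 mm and 30 N with almost no side load. Pulling up slowly.

Call:
{"fn": "servo_tool", "kwargs": {"targets": [{"translation":[0,0,-0.003],"rotation":[0,0,0]},{"translation":[0,0,-0.006],"rotation":[0,0,0]},{"translation":[0,0,-0.009],"rotation":[0,0,0]},{"translation":[0,0,-0.012],"rotation":[0,0,0]},{"translation":[0,0,-0.015],"rotation":[0,0,0]},{"translation":[0,0,-0.018],"rotation":[0,0,0]},{"translation":[0,0,-0.02],"rotation":[0,0,0]},{"translation":[0,0,-0.02],"rotation":[0,0,0]}]}}

```text
clock: 8.02
tool_pos: [613.7, -207.7, 142.9]
orientation: [1.764, 2.599, 0.0]
contact_force: [2.6, 3.2, 0.6]
finger_gap: 29.8
grip_force: 30.0
```

Call:
{"fn": "servo_tool", "kwargs": {"targets": [{"translation":[0,0,-0.001],"rotation":[0,0,0]},{"translation":[0,0,-0.002],"rotation":[0,0,0]},{"translation":[0,0,-0.003],"rotation":[0,0,0]},{"translation":[0,0,-0.003],"rotation":[0,0,0]}]}}

```text
clock: 8.52
tool_pos: [613.6, -207.7, 144.2]
orientation: [1.764, 2.599, 0.0]
contact_force: [8.7, 0.4, -12.9]
finger_gap: 29.3
grip_force: 30.0
```

Call:
{"fn": "servo_tool", "kwargs": {"targets": [{"translation":[0,0,-0.001],"rotation":[0,0,0]},{"translation":[0,0,-0.002],"rotation":[0,0,0]},{"translation":[0,0,-0.002],"rotation":[0,0,0]}]}}

```text
clock: 8.9
tool_pos: [613.5, -207.7, 144.5]
orientation: [1.765, 2.599, 0.0]
contact_force: [17.1, -1.7, -31.5]
finger_gap: 29.4
grip_force: 30.0
```

Stop reached, with −31 N and no further rise. Release and lift clear.

Call:
{"fn": "servo_tool", "kwargs": {"targets": [{"translation":[0,0,0],"rotation":[0,0,0]},{"translation":[0,0,0],"rotation":[0,0,0]},{"translation":[0,0,0],"rotation":[0,0,0]},{"translation":[0,0,0],"rotation":[0,0,0]},{"translation":[0,0,0],"rotation":[0,0,0]},{"translation":[0,0,0],"rotation":[0,0,0]}], "fingers": 0}}

```text
clock: 9.65
tool_pos: [613.6, -207.8, 146.6]
orientation: [1.764, 2.599, 0.0]
contact_force: [-0.2, -0.4, 0.5]
finger_gap: 86.7
grip_force: 0.0
```

Call:
{"fn": "servo_tool", "kwargs": {"targets": [{"translation":[0,0,-0.03],"rotation":[0,0,0]},{"translation":[0,0,-0.08],"rotation":[0,0,0]},{"translation":[0,0,-0.13],"rotation":[0,0,0]},{"translation":[-0.05,0,-0.15],"rotation":[0,0,0]},{"translation":[-0.1,0,-0.15],"rotation":[0,0,0]},{"translation":[-0.1,0,-0.15],"rotation":[0,0,0]},{"translation":[-0.1,0,-0.15],"rotation":[0,0,0]},{"translation":[-0.1,0,-0.15],"rotation":[0,0,0]}]}}

```text
clock: 10.65
tool_pos: [642.8, -281.3, 266.4]
orientation: [-1.763, -2.599, 0.0]
contact_force: [-0.4, 0.1, 0.2]
finger_gap: 91.6
grip_force: 0.0
```

```bash
python3 -c "
from h import *
print(telemetry.get_obs()['contact_force']);snap('wrist','w4')"
```

```text
[-0.40195287  0.06257421  0.15555749]
```

View pics/w4.png

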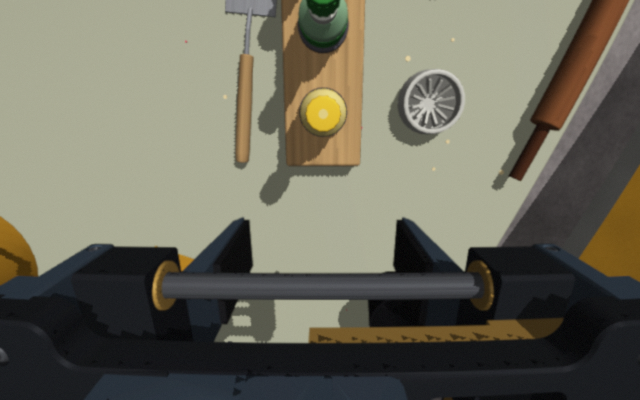

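The yellow cap is on its bottle at (323,111). I'll check all three heights from depth, using this view and the top camera.

```bash
python3 -c "
from h import *
snap('top','t4');snap('scene','s4')
print('Y wrist',world('w4',323,111))
for f in ['s0','s4']:
  z=np.load(f+'.npz')
  for n,p in [('P',(540,-22)),('G',(577,-115)),('Y',(613.6,-207.8))]:
    uu,vv=np.mgrid[180:400,130:350];uu=uu.ravel();vv=vv.ravel();d=z['d'][vv,uu]
    q=cv2.undistortPoints(np.stack([uu,vv],1).astype(float)[:,None],z['intrinsics'],z['D'])[:,0]
    X=(np.c_[q*d[:,None],d]-z['t'].ravel())@z['R']
    m=(np.hypot(X[:,0]-p[0],X[:,1]-p[1])<9)&(d>0)&(X[:,2]>130)&(X[:,2]<175)
    print(f,n,m.sum(),np.median(X[m,2]).round(1))"
```

```text
Y wrist [ 612.68433699 -206.2097905   163.399192  ]
s0 P 55 161.9
s0 G 82 156.3
s0 Y 137 145.1
s4 P 57 145.0
s4 G 86 156.2
s4 Y 7 162.4
```

Pink reads 145 (shut), yellow 163 (open) and green is unchanged at 156. Handing in.

```bash
python3 -c "
from h import *
print(sign_off())"
```

```text
the job is handed in; nothing more can be done
None
```

The job is done and handed in: I pushed the pink cap fully down (top at 145 mm) first, then pulled the yellow cap fully up (about 163 mm), and the green cap has not moved (156 mm).

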